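# Deburr the mouth of an ornament case

### The job

The ornament case lies mouth down: turn it over so that it sits flat on the bench with its round mouth up, and let go of it. Then take the spring-bladed deburring tool from its stand and, pressing lightly, run its tip once all the way round the edge of the mouth, starting at the side where the brass neck is, going anticlockwise seen from above and finishing at the neck side again, keeping it touching. Hang the tool back upright in the stand, leave the case mouth up, and do not disturb the other things.

Things in the scene. Friction and masses are not known exactly. Their poses are not given: they have to be found in the camera images.
- case: Square ornament case of yellow plastic, 56 x 56 mm, 44 mm tall, about 0.2 kg; round blind mouth 40 mm across, 30 mm deep, in the middle of one 56 x 56 face. Origin: centre of the mouth, level with that face. z axis: from the mouth into the case to its back (z = 44 mm): up at the start, down when the mouth is up. y axis: out through the neck. Faces across x (at +-28 mm) are plain, good to grip
- case_neck (a point): End of the case's brass neck (14 mm across, 10 mm long) in the middle of one side face: at y = 38, z = 22 mm of the case. The case stands steadily on its back, its mouth or the side facing away from the neck. Tilting a gripper from 45 degrees one way to 45 the other gives a quarter turn per grasp: stand it neck up, let go, grip again and turn once more
- case_mouth (a point): Centre of the case's mouth (same point as the case's origin); the edge to deburr is the circle of 20 mm radius about it, in the plane of the mouth's face.
- deburrer: Round hand tool, 0.135 kg, upright in its stand, blade down. Origin: centre of the underside of its black guard (60 mm across, 6 mm thick); z axis: up. Wooden handle above, 24 to 26 mm across, up to z = 66 mm (grip from above near z = 40). Below, a steel nose 16 mm across down to z = -36 mm and a sprung blade pin, 6 mm, with a ball end of 14 mm, down to z = -60 mm
- blade_tip (a point): Lowest point of the blade's rounded end, on the tool's axis; 60 mm below the tool's origin when the spring is not pressed.
- blade (a joint): How far the sprung blade is pushed up into the tool, m: 0 free, 0.012 at its stop. The spring pushes with 0.5 N at 0 plus 0.25 N per mm; 3 to 8 mm is a good light pressure. At the stop it is rigid.
- stand: Fixed wooden tool stand, 100 x 100 mm, 82 mm tall; its top plate, 10 mm thick, has a 36 mm hole in the middle through which the tool's nose hangs, the guard resting on the plate. Origin: centre of its underside; open below the plate towards its own +x and -x.
- stand_hole (a point): Centre of the stand's hole at the level of the plate's top, 82 mm above the bench; the tool's origin rests here, up to 10 mm to either side.
- medal_a: Bystander: finished round yellow ornament with a brass neck, 74 mm across, 26 mm tall, lying flat; origin under its centre.
- medal_b: Bystander: a second finished round ornament, same as the other.
- carton: Bystander: cardboard gift carton, 90 mm cube; origin under its centre.
- flask: Bystander: steel flask, 70 mm across, 160 mm tall; origin under its centre.
Things that resemble listed ones, but are neither listed nor needed, are in the scene too. Leave any blue or red look-alike of the deburrer alone.

How it is judged:
By the outcome, as a careful person would: the job done as asked, in the order asked, and still so for the second after the job is handed in, with the robot touching nothing.
It also fails if it takes over 72 s, if anything falls off the work surface, if the arm or the gripper's body presses on something with over 40 N, if the wrist force passes 120 N, or if a joint passes its speed limit or range.

### The arm

A 6-joint arm with a two-finger parallel gripper is mounted at the origin on the work surface. World frame = base frame: x ahead of the robot, y to its left, z up, the work surface at z = 0. Lengths are in mm, angles in rad, forces in N, time in s.
With the tool pointing down it reaches from about 350 to 850 mm from the base axis. Payload 8.1 kg.
Tool frame: the origin (TCP) lies midway between the tips of the shut fingers; the grasp point (between the pads) lies 19 mm behind it; z points along the fingers, y is the line along which they close (so a half turn about z gives the same grasp; the last joint's range is limited). The gripper opens to 85 mm and grips with 20 to 120 N. Pads are 22 mm wide; open, the fingers measure 114 mm over their backs; the gripper's body (76 mm by 85 mm) begins 54 mm behind the grasp point. The pads swing forward as they close: fully open they stand 13 mm farther back than shut.
Start: joints at [1.22, 0.13, 1.488, -0, 1.523, -0.085], TCP at [157.587, 578.94, 231.292] pointing down, gripper open.
Joint ranges: [-2.96, 2.96], [-0.89, 2.26], [0.02, 2.5], [-1.34, 4.48], [0, 2.73], [-2.66, 2.66]. Speed limits (rad/s): [2.39, 2.39, 2.79, 3.14, 3.14, 3.14].

### API

Orientations are given as a unit quaternion [w, x, y, z].
In Python, from cell import ctrl gives the robot as it stands.
- The arm moves only by the tool jog_arm, never from a script. Its arguments are lists of equal length, an entry for each row: "linear": the shift along the tool's x, y, z in mm, a list of three; "spin": the turn about the tool's z in rad. A call has 1 to 20 rows; each row is the pose to reach, as a shift and turn from the pose commanded when the call began, along the tool's axes at that moment; what a row does not reach only later rows make up. A row lasts 1/8 s, in which the tool goes at most 62.5 mm and 10.7 degrees, less where a joint would pass 70% of its speed; a pose out of reach is approached as far as the arm can. A call with a gripper value outside its range is refused whole. "jaw" is the opening, from -1 (shut) to 1 (fully open), set as the call begins (left out, the last holds). The fingers move at their own pace and stop on an object; "force" is the grip in N (left out, the last holds). Time passes only in rows, so rows that repeat a pose let the fingers close. It gives the time, the measured TCP pose, the force, the opening and the grip force at its end, in the units of the state.
- ctrl.state(): the state, without advancing time (a new reading comes with each control period).
- ctrl.get_image(name): name is "scene" or "top" or "wrist"; returns a dict with "color" (384x512x3 uint8, red, green, blue), "camera_matrix" (3x3 intrinsics, pixels), "R" (3x3) and "t" (3): a world point X has camera coordinates R X + t; the wrist camera has in their place "mount" (4x4, takes a point from camera to tool coordinates, whose origin is the TCP and whose axes are the flange's). Camera axes: x right, y down, z forward; pixel columns grow to the right and rows downward; lengths in mm; the calibration is good to about 2 mm. The wrist camera is an equidistant fisheye: a pixel r from the principal point sees the ray r / f radians off the axis. A picture is of the moment at which its call begins: read the wrist's pose just before it. There is no depth.
- ctrl.job_done(): hands the job in; it is judged then, once.
The state is a dict: "clock": time; "joint_pos": joint angles; "joint_vel": joint speeds; "tau": joint torques, N m; "eef_pos": TCP position; "tool_rot": TCP orientation; "wrist_force": force on the tool from outside, world axes, zero at the start; "moment": the same for the moment, N m; "width": finger opening in mm; "finger_force": force on a finger pad.
Only numpy, scipy, OpenCV 4.12 (cv2) and the standard library are available. Lean on these libraries where they do the work, as an engineer would, in place of code of your own. Each camera call takes 0.05 s, during which the arm holds its last target. There are 200 camera calls.

## Working session

There is one attempt and no reset: what is moved stays moved. The work goes in short steps, Python scripts to look and compute and a tool call to move; the robot and the scene stay as the last step left them, time stands still between calls to the robot, and variables do not carry over. Pictures are saved under pics/ and viewed, at most 10 in all, crops included, and the job is handed in when it is done.

Besides the shell and the picture viewer there is one more tool, called after "Emit:" in YAML: its name, and indented under it one key for each argument. jog_arm: Moves the arm, as the interface text tells. Its arguments: {"type":"object","properties":{"linear":{"type":"array"},"spin":{"type":"array"},"jaw":{"type":"number"},"force":{"type":"number"}},"required":["linear","spin"]}

```bash
ls; mkdir -p pics; cat > h.py <<'E'
import numpy as np, cv2
from cell import ctrl
def snap(name,fn,crop=None,sc=1):
    d=ctrl.get_image(name); im=d["color"][:,:,::-1]
    np.savez(f'pics/{fn}.npz',**{k:v for k,v in d.items()})
    if crop: x,y,w,h=crop; im=im[y:y+h,x:x+w]
    im=cv2.resize(np.ascontiguousarray(im),None,fx=sc,fy=sc,interpolation=cv2.INTER_CUBIC)
    cv2.imwrite(f'pics/{fn}.png',im); return d
def ray(d,u,v,z):
    "world point at height z seen at pixel u,v of a fixed camera"
    K,R,t=[np.array(d[k]) for k in("camera_matrix","R","t")]
    r=R.T@np.linalg.solve(K,[u,v,1]); c=-R.T@t
    return (c+r*(z-c[2])/r[2]).round(1)
def proj(d,X):
    K,R,t=[np.array(d[k]) for k in("camera_matrix","R","t")]
    p=K@(R@np.array(X,float)+t); return (p[:2]/p[2]).round(1)
E
python3 - <<'E'
from h import *
print(ctrl.state()); 
a=snap('scene','s0',sc=1.0); b=snap('top','t0',sc=1.0)
im=np.hstack([cv2.imread('pics/s0.png'),cv2.imread('pics/t0.png')]); 
cv2.imwrite('pics/t0b.png',cv2.resize(cv2.imread('pics/t0.png'),(800,600),interpolation=cv2.INTER_CUBIC))
cv2.imwrite('pics/s0b.png',cv2.resize(cv2.imread('pics/s0.png'),(800,600),interpolation=cv2.INTER_CUBIC))
for d in(a,b): print(d['camera_matrix'],-d['R'].T@d['t'],d['R'])
E
```

```text
pics
{'clock': 0.0, 'joint_pos': array([ 1.21960255e+00,  1.31150892e-01,  1.48927577e+00,  2.77574525e-06,
        1.52297274e+00, -8.53635972e-02]), 'joint_vel': array([-1.65287314e-04,  1.91368754e-03,  6.21302474e-04, -7.26204214e-05,
        3.43880205e-04, -1.78312090e-03]), 'tau': array([ 5.75755439e-04, -5.69416094e+01, -5.00538969e+01, -3.64798707e-04,
        1.51323300e-02, -3.22901087e-05]), 'eef_pos': array([157.39727894, 578.43085498, 230.25247869]), 'tool_rot': array([-1.96978464e-04,  1.32524094e-01,  9.91179372e-01, -8.81638072e-04]), 'wrist_force': array([-0.40336988, -0.73415832,  0.17176391]), 'moment': array([-0.04692003, -0.0317603 ,  0.01236838]), 'finger_force': 0.0, 'width': 85.26638213941753}
[[456.20395749   0.         249.93875728]
 [  0.         456.20395749 191.22241784]
 [  0.           0.           1.        ]] [1258.40304085 -729.29447104  738.37324559] [[ 0.73990589  0.67244369  0.01894091]
 [ 0.36941086 -0.38261842 -0.84684046]
 [-0.56220538  0.63357923 -0.53150962]]
[[437.86691541   0.         255.95627824]
 [  0.         437.86691541 196.90592049]
 [  0.           0.           1.        ]] [ 351.95458001   50.0770326  1052.29284867] [[ 0.00652497 -0.99996478  0.00527771]
 [-0.97781479 -0.0074853  -0.20933753]
 [ 0.20936966 -0.00379471 -0.9778292 ]]
```

View pics/t0b.png

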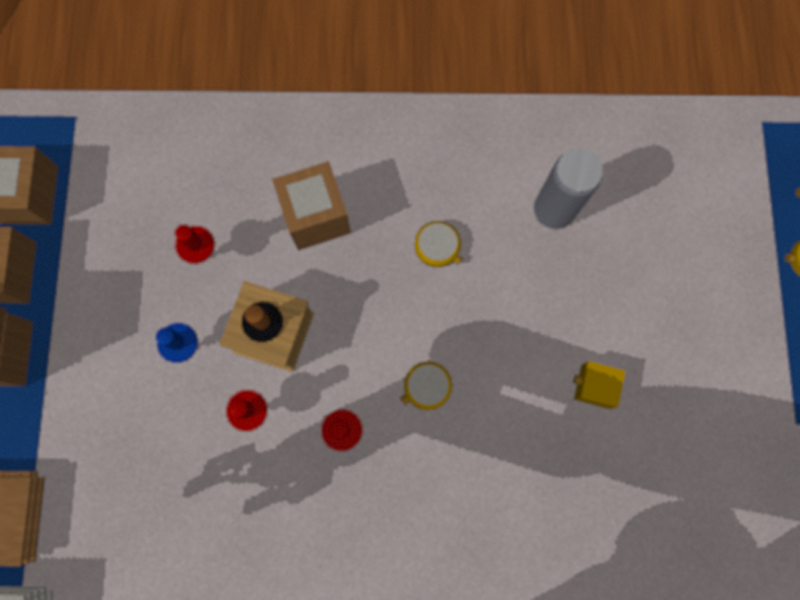

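View pics/s0b.png

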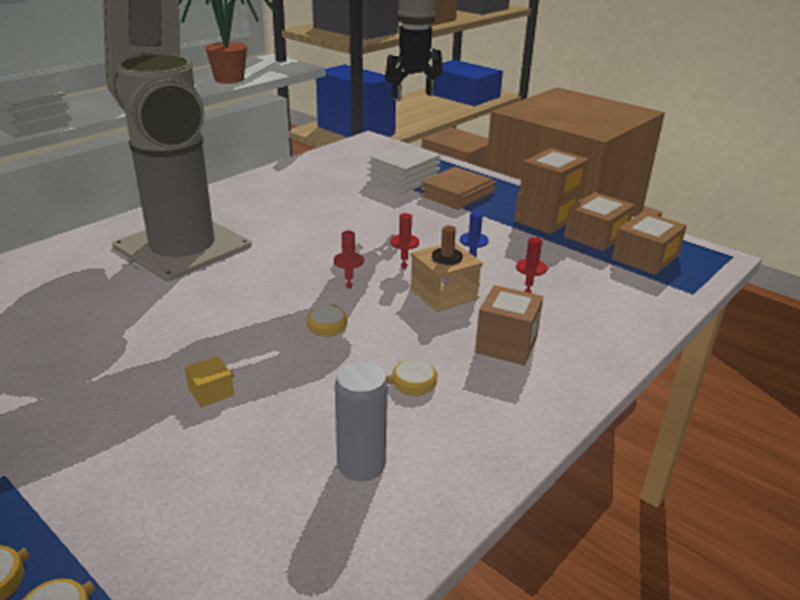

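```bash
python3 - <<'E'
from h import *
im=cv2.imread('pics/t0.png')
a=cv2.resize(im[215:275,350:415],(650,600),interpolation=cv2.INTER_CUBIC)
b=cv2.resize(im[170:245,130:210],(640,600),interpolation=cv2.INTER_CUBIC)
o=np.zeros((600,800,3),np.uint8); o[:369,:400]=cv2.resize(a,(400,369)); o[:375,400:]=cv2.resize(b,(400,375))
cv2.imwrite('pics/c0.png',o[:376])
E
```

```text
(no output)
```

View pics/c0.png

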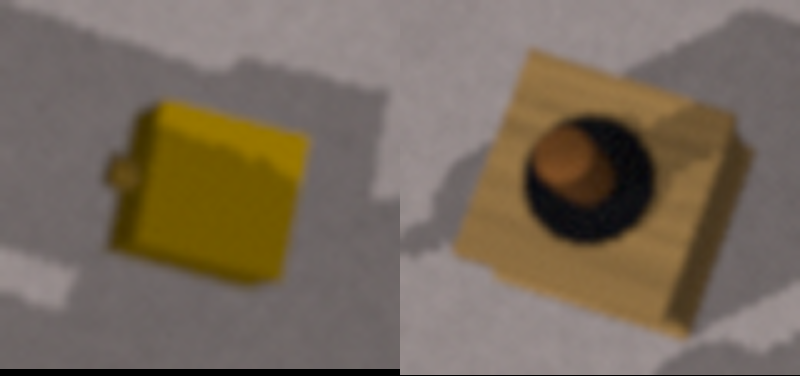

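```bash
python3 - <<'E'
from h import *
d=np.load('pics/t0.npz')
P=[ray(d,350+x/6.154,215+y/6.154,44) for x,y in[(163,100),(310,135),(280,275),(130,243)]]
print('case top',P,np.mean(P,0)); print([np.linalg.norm(P[i]-P[i-1]) for i in range(4)])
print('neck end',ray(d,350+113/6.154,215+170/6.154,25))
Q=[ray(d,130+(x-400)/5,170+y/5,82) for x,y in[(530,50),(737,117),(665,325),(455,255)]]
print('plate',Q,np.mean(Q,0)); print([np.linalg.norm(Q[i]-Q[i-1]) for i in range(4)])
print('guard',ray(d,130+190/5,170+180/5,88),'handle top',ray(d,130+162/5,170+155/5,148))
f=.64
for n,(x,y),z in[('medA',(438,243),26),('medB',(428,385),26),('red1',(195,245),20),('blue',(177,343),20),('red2',(247,410),20),('red3',(342,430),20),('cartontop',(311,200),90),('flask top',(577,168),160),]: print(n,ray(d,x*f,y*f,z))
E
```

```text
case top [array([ 488.5, -233.9,   44. ]), array([ 475.7, -288.6,   44. ]), array([ 423.4, -274.2,   44. ]), array([ 434.8, -218.9,   44. ])] [ 455.6 -253.9   44. ]
[np.float64(55.75562751866397), np.float64(56.17766460080022), np.float64(54.24619802345601), np.float64(56.46281962495319)]
neck end [ 464.1 -218.8   25. ]
plate [array([597.4, 274.7,  82. ]), array([566.8, 179.2,  82. ]), array([471.9, 207.9,  82. ]), array([502.6, 303.1,  82. ])] [534.675 241.225  82.   ]
[np.float64(98.9626192054353), np.float64(100.28265054335172), np.float64(99.14484353711995), np.float64(100.02764617844412)]
guard [536.1 243.2  88. ] handle top [535.3 243.5 148. ]
medA [675.7 -12.9  26. ]
medB [453.5   3.3  26. ]
red1 [671.2 368.7  20. ]
blue [515.3 385.3  20. ]
red2 [414.9 273.4  20. ]
red3 [386.5 130.9  20. ]
cartontop [720.8 179.7  90. ]
flask top [ 744.4 -199.4  160. ]
```

```bash
cat >> h.py <<'E'
from scipy.spatial.transform import Rotation as Ro
def to(*pts,ang=None):
    "tool shifts from the measured pose to world points; spin to bring tool y to yaw ang (deg, mod 180)"
    s=ctrl.state(); w,x,y,z=s['tool_rot']; R=Ro.from_quat([x,y,z,w]).as_matrix()
    ya=np.degrees(np.arctan2(R[1,1],R[0,1]))
    print('t',round(s['clock'],2),'pos',s['eef_pos'].round(1),'yaw_y',ya.round(1),'tilt',(R[:,2]).round(3),'w',round(s['width'],1),'ff',round(s['finger_force'],1),'F',s['wrist_force'].round(1),'j6',s['joint_pos'][5].round(2))
    for p in pts: print(p,'->',(R.T@(np.array(p)-s['eef_pos'])).round(1))
    if ang is not None: d=(ang-ya+90)%180-90; print('spin',np.radians(-d).round(3), 'alt',np.radians(-d+180).round(3),np.radians(-d-180).round(3))
E
python3 -c "
from h import *
to((500,200,230),(460.4,-234.5,180),(460.4,-234.5,70),(460.4,-234.5,1),ang=-13.9)"
```

```text
t 0.1 pos [157.4 578.5 230.4] yaw_y 74.8 tilt [-0.001 -0.002 -1.   ] w 85.5 ff 0.0 F [-0.1  0.1  0.5] j6 -0.09
(500, 200, 230) -> [-430.  -275.2    0.8]
(460.4, -234.5, 180) -> [-505.9 -704.7   51.5]
(460.4, -234.5, 70) -> [-505.9 -704.6  161.5]
(460.4, -234.5, 1) -> [-505.9 -704.4  230.5]
spin 1.548 alt 4.689 -1.594
```

Emit:
jog_arm:
  linear:
    - [-430, -275, 1]
    - [-430, -275, 1]
    - [-430, -275, 1]
    - [-430, -275, 1]
    - [-430, -275, 1]
    - [-430, -275, 1]
    - [-506, -704, 101]
    - [-506, -704, 161]
    - [-506, -704, 161]
    - [-506, -704, 161]
    - [-506, -704, 161]
    - [-506, -704, 161]
    - [-506, -704, 161]
    - [-506, -704, 161]
    - [-506, -704, 161]
    - [-506, -704, 161]
    - [-506, -704, 161]
  spin: [1.548, 1.548, 1.548, 1.548, 1.548, 1.548, 1.548, 1.548, 1.548, 1.548, 1.548, 1.548, 1.548, 1.548, 1.548, 1.548, 1.548]
  jaw: 1

```text
clock: 2.22
eef_pos: [460.3, -232.8, 69.8]
tool_rot: [-0.001, 0.788, 0.616, -0.0]
wrist_force: [0.3, 0.6, 0.5]
width: 85.6
finger_force: 0.0
```

```bash
python3 -c "
from h import *
to((460.4,-234.5,1),ang=-13.9)
snap('scene','s1',crop=(90,190,120,100),sc=4)"
```

```text
t 2.23 pos [ 460.3 -232.8   69.8] yaw_y -14.0 tilt [-0.001  0.001 -1.   ] w 85.6 ff 0.0 F [0.3 0.6 0.5] j6 -0.32
(460.4, -234.5, 1) -> [-1.7  0.6 68.8]
spin -0.001 alt 3.14 -3.143
```

View pics/s1.png

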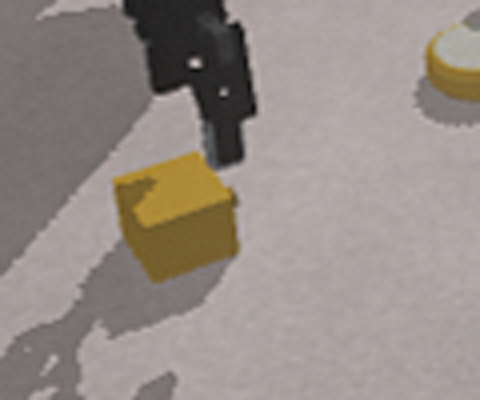

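Emit:
jog_arm:
  linear:
    - [-2, 0, 60]
    - [-2, 0, 69]
    - [-2, 0, 69]
    - [-2, 0, 69]
  spin: [0, 0, 0, 0]
  jaw: 1

```text
clock: 2.78
eef_pos: [462.2, -235.7, 3.7]
tool_rot: [0.002, 0.787, 0.617, 0.001]
wrist_force: [-0.5, 0.3, -0.6]
width: 85.5
finger_force: 0.0
```

Emit:
jog_arm:
  linear:
    - [0, 0, 0]
    - [0, 0, 0]
    - [0, 0, 0]
    - [0, 0, 0]
    - [0, 0, 0]
  spin: [0, 0, 0, 0, 0]
  jaw: 0.3
  force: 20

```text
clock: 3.4
eef_pos: [461.3, -235.7, 2.7]
tool_rot: [0.001, 0.788, 0.616, 0.0]
wrist_force: [-0.5, 2.3, 7.5]
width: 55.9
finger_force: 20.3
```

Emit:
jog_arm:
  linear:
    - [0, 0, 0]
    - [0, 0, 0]
  spin: [0, 0]
  jaw: 0.315

```text
clock: 3.65
eef_pos: [461.2, -235.7, 2.5]
tool_rot: [0.001, 0.788, 0.616, 0.0]
wrist_force: [-1.6, 1.3, 6.2]
width: 56.2
finger_force: 7.0
```

Emit:
jog_arm:
  linear:
    - [0, 0, -10]
    - [0, 0, -20]
    - [0, 0, -35]
    - [0, 0, -50]
    - [0, 0, -60]
    - [0, 0, -60]
    - [0, 0, -60]
  spin: [0, 0, 0, 0, 0, 0, 0]

```text
clock: 4.53
eef_pos: [460.1, -235.0, 60.9]
tool_rot: [-0.0, 0.788, 0.616, -0.0]
wrist_force: [0.4, -0.3, -2.8]
width: 56.2
finger_force: 6.3
```

```bash
python3 -c "
from h import *
to()
snap('scene','s2',crop=(90,150,120,130),sc=4)"
```

```text
t 4.53 pos [ 460.1 -235.    60.9] yaw_y -13.9 tilt [-0.001  0.    -1.   ] w 56.2 ff 6.3 F [ 0.4 -0.3 -2.8] j6 -0.33
```

View pics/s2.png

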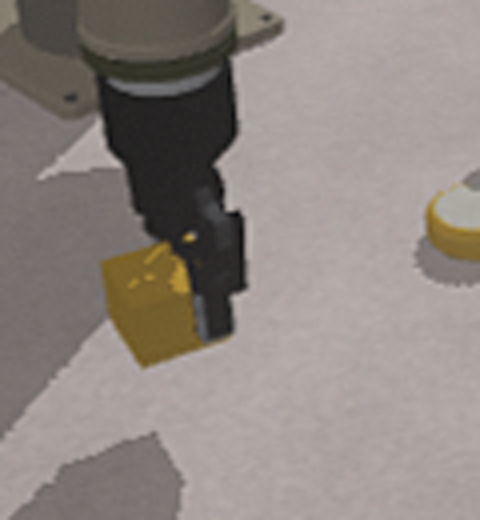

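Emit:
jog_arm:
  linear:
    - [0, 0, 12]
    - [0, 0, 24]
    - [0, 0, 24]
  spin: [0, 0, 0]
  jaw: 0.318

```text
clock: 4.95
eef_pos: [463.1, -236.0, 38.9]
tool_rot: [0.002, 0.788, 0.616, 0.001]
wrist_force: [0.3, 2.9, 14.1]
width: 56.5
finger_force: 7.3
```

Emit:
jog_arm:
  linear:
    - [0, 0, 0]
    - [0, 0, 0]
  spin: [0, 0]
  jaw: 0.3195

```text
clock: 5.2
eef_pos: [462.7, -235.9, 38.9]
tool_rot: [0.002, 0.788, 0.616, 0.001]
wrist_force: [0.7, 2.6, 14.9]
width: 56.4
finger_force: 7.3
```

```bash
python3 -c "
from h import *
to()
snap('scene','s3',crop=(90,170,120,130),sc=4)"
```

```text
t 5.2 pos [ 462.7 -235.9   38.9] yaw_y -13.9 tilt [ 0.004 -0.002 -1.   ] w 56.4 ff 7.3 F [ 0.7  2.6 14.9] j6 -0.33
```

View pics/s3.png

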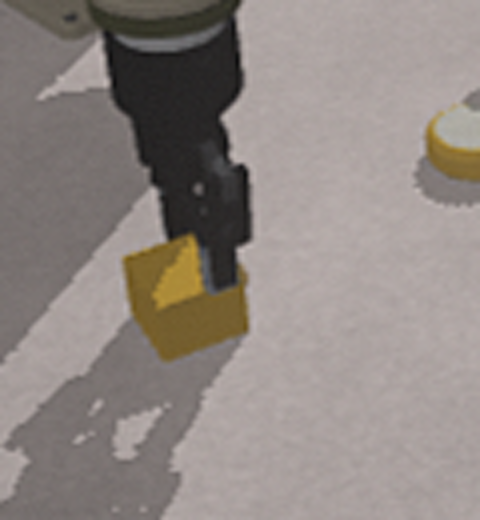

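```bash
cat >> h.py <<'E'
from scipy.optimize import minimize
C=np.array([(x,y,z) for x in(-28,28) for y in(-28,28) for z in(0,44)],float)
a_=np.arange(0,6.28,.5); N=np.array([(7*np.cos(a),yy,22+7*np.sin(a)) for a in a_ for yy in(28,38)])
def Rc(yaw,tilt):
    "yaw (deg) of neck heading; tilt: neck raised by deg (0 start, 180 mouth up)"
    y,t=np.radians([yaw,tilt]); h=np.array([np.cos(y),np.sin(y),0]); up=np.array([0,0,1.])
    n=np.cos(t)*h+np.sin(t)*up; z=-np.sin(t)*h+np.cos(t)*up
    return np.c_[np.cross(n,z),n,z]
def masks(d):
    im=d['color']; H=cv2.cvtColor(im,cv2.COLOR_RGB2HSV)
    ye=(H[...,0]>17)&(H[...,0]<33)&(H[...,1]>140)
    return ye,(im.max(2)<75)
def cost(p,obs):
    R=Rc(p[3],p[4]); c=0
    for d,ye,dk,roi in obs:
        m=np.zeros(ye.shape,np.uint8)
        K,Rr,t=[np.array(d[k]) for k in("camera_matrix","R","t")]
        for M in(C,N):
            X=(M@R.T+p[:3])@Rr.T+t; q=X@K.T; q=q[:,:2]/q[:,2:]
            hull=cv2.convexHull((q*16+8-8).astype(np.int32)); cv2.fillConvexPoly(m,hull,255,cv2.LINE_AA,4)
        m=m/255.; w=~(dk&~ye)
        c+=(np.abs(m-ye)*w*roi).sum()
    return c
def fit(p0,cams=('scene','top'),r=45,tilts=(0,)):
    obs=[]
    for n in cams:
        d=ctrl.get_image(n) if isinstance(n,str) else n; ye,dk=masks(d); u,v=proj(d,p0[:3])
        g=np.hypot(*np.meshgrid(np.arange(512)-u,np.arange(384)-v)); obs.append((d,ye,dk,g<r))
    best=None
    for ti in tilts:
        q=np.array(p0,float); q[4]=ti
        for k in range(3):
            S=np.vstack([q]+[q+e for e in np.diag([8,8,8,6,12])/(k+1)])
            o=minimize(cost,q,(obs,),method='Nelder-Mead',options=dict(initial_simplex=S,maxiter=250)); q=o.x
        if best is None or o.fun<best.fun: best=o
        print(ti,round(o.fun,1),o.x.round(1))
    return best.x
E
python3 - <<'E'
from h import *
d=np.load('pics/s0.npz'); e=np.load('pics/t0.npz')
fit([455,-254,0,76,0],cams=(dict(d),dict(e)))
to()
s=dict(np.load('pics/s3.npz'))
fit([457,-254,10,76,0],cams=(s,),tilts=(0,30,60))
fit([457,-254,10,76,0],tilts=(0,30))
E
```

```text
0 231.3 [ 455.1 -258.2   -1.    72.8   -8.6]
t 5.25 pos [ 462.6 -235.9   38.9] yaw_y -13.9 tilt [ 0.004 -0.002 -1.   ] w 56.5 ff 7.3 F [ 1.1  2.9 14.4] j6 -0.33
0 106.0 [ 457.6 -243.4   -0.5   64.1   12.9]
30 117.5 [ 471.1 -250.2   11.6   64.1   14.4]
60 121.0 [ 475.9 -254.4   16.3   62.7   11.6]
0 279.3 [ 461.6 -253.4    3.4   76.2  -12.9]
30 279.0 [ 461.  -253.     2.5   74.7  -12.6]
```

```bash
python3 - <<'E'
from h import *
for f,p in(('s0',[455.6,-253.9,0]),('t0',[455.6,-253.9,0])):
    d=dict(np.load(f'pics/{f}.npz')); H=cv2.cvtColor(d['color'],cv2.COLOR_RGB2HSV)
    u,v=proj(d,[455.6,-253.9,22]).astype(int)
    for dv in(-22,-16,-10,0,10,16,22): print([tuple(map(int,H[v+dv,u+du])) for du in(-20,-12,-6,0,6,12,20)])
E
```

```text
[(8, 18, 167), (4, 18, 114), (5, 23, 123), (6, 21, 120), (8, 23, 124), (6, 21, 123), (0, 18, 126)]
[(7, 19, 118), (4, 17, 118), (7, 19, 122), (0, 17, 119), (4, 17, 123), (6, 21, 123), (8, 23, 124)]
[(4, 15, 116), (13, 26, 117), (21, 169, 122), (21, 157, 125), (21, 160, 124), (7, 17, 133), (7, 19, 177)]
[(7, 19, 123), (21, 163, 128), (21, 168, 152), (21, 170, 174), (21, 156, 119), (21, 154, 114), (3, 18, 128)]
[(3, 19, 121), (16, 40, 122), (21, 154, 116), (21, 157, 114), (21, 152, 114), (20, 156, 116), (6, 20, 126)]
[(7, 19, 120), (3, 21, 123), (20, 166, 115), (20, 123, 116), (176, 16, 125), (3, 20, 127), (5, 20, 138)]
[(8, 17, 121), (7, 19, 121), (4, 16, 124), (3, 18, 125), (7, 19, 120), (9, 19, 171), (8, 18, 168)]
[(177, 20, 112), (0, 18, 111), (0, 18, 129), (0, 18, 152), (5, 21, 131), (0, 17, 147), (5, 19, 148)]
[(0, 18, 113), (4, 18, 112), (15, 48, 117), (176, 16, 111), (176, 16, 110), (4, 18, 111), (0, 17, 108)]
[(0, 16, 114), (18, 86, 86), (23, 255, 119), (23, 255, 149), (23, 255, 151), (22, 180, 140), (0, 19, 108)]
[(4, 18, 112), (23, 237, 72), (23, 255, 114), (23, 255, 113), (24, 255, 112), (24, 255, 113), (3, 21, 109)]
[(4, 17, 108), (21, 141, 92), (23, 255, 92), (23, 255, 112), (23, 255, 113), (23, 239, 113), (4, 18, 111)]
[(0, 16, 109), (0, 19, 110), (0, 16, 110), (176, 17, 107), (14, 41, 106), (7, 21, 109), (0, 19, 108)]
[(4, 19, 107), (0, 17, 108), (4, 19, 109), (0, 19, 110), (0, 16, 112), (4, 18, 111), (8, 19, 108)]
```

```bash
python3 - <<'E'
s=open('h.py').read()
a=s.index("    im=d['color']; H="); b=s.index("def cost")
s=s[:a]+"""    im=d['color']; H=cv2.cvtColor(im,cv2.COLOR_RGB2HSV).astype(float)
    ye=np.clip((H[...,1]-25)/100,0,1)*(H[...,0]>8)*(H[...,0]<40)
    dk=cv2.dilate(((im.max(2)<75)&(ye<.5)).astype(np.uint8),np.ones((3,3)))
    return ye,dk
"""+s[b:].replace("w=~(dk&~ye)","w=1-dk*(ye<.5)").replace("(np.abs(m-ye)*w*roi).sum()","((m-ye)**2*w*roi).sum()")
open('h.py','w').write(s)
E
python3 - <<'E'
from h import *
d=dict(np.load('pics/s0.npz')); e=dict(np.load('pics/t0.npz'))
fit([455,-254,0,76,0],cams=(d,e))
s=dict(np.load('pics/s3.npz')); t=ctrl.get_image('top')
fit([457,-254,10,76,0],cams=(s,t),tilts=(0,20,40))
E
```

```text
0 47.3 [ 456.1 -255.7   -2.2   74.5   -1.3]
0 123.7 [ 459.9 -251.1    0.6   75.3   -3.1]
20 123.3 [ 4.597e+02 -2.509e+02  4.000e-01  7.540e+01 -2.400e+00]
40 123.5 [ 4.592e+02 -2.512e+02  1.000e-01  7.420e+01 -3.200e+00]
```

Emit:
jog_arm:
  linear:
    - [0, 0, -5]
    - [15, 0, -40]
    - [15, 0, -40]
    - [15, 0, -40]
  spin: [0, 0, 0, 0]
  jaw: 0.6

```text
clock: 5.9
eef_pos: [463.6, -220.5, 76.4]
tool_rot: [-0.0, 0.788, 0.616, -0.0]
wrist_force: [-0.3, -0.5, -0.4]
width: 68.0
finger_force: 0.0
```

```bash
python3 - <<'E'
from h import *
p=fit([459,-251,0,76,0])
c,n=p[:3],Rc(p[3],0)[:,1]
g=c+33*n; to((*g[:2].round(1),32),ang=p[3]-90)
E
```

```text
0 160.8 [ 458.3 -249.9   -1.5   73.4    3.1]
t 6.0 pos [ 463.  -220.3   75.8] yaw_y -13.9 tilt [-0.002  0.001 -1.   ] w 68.6 ff 0.0 F [-0.3  0.6 -0.3] j6 -0.3
(np.float64(467.7), np.float64(-218.3), 32) -> [ 3.1  4.1 43.8]
spin 0.046 alt 3.188 -3.095
```

Emit:
jog_arm:
  linear:
    - [3, 2, 20]
    - [3, 2, 44]
    - [3, 2, 44]
    - [3, 2, 44]
  spin: [0, 0, 0, 0]

```text
clock: 6.5
eef_pos: [466.5, -218.3, 33.4]
tool_rot: [-0.0, 0.788, 0.616, -0.0]
wrist_force: [0.4, -0.0, 0.1]
width: 68.7
finger_force: 0.0
```

Emit:
jog_arm:
  linear:
    - [0, 0, 0]
    - [0, 0, 0]
    - [0, 0, 0]
    - [0, 0, 0]
  spin: [0, 0, 0, 0]
  jaw: 0.308

```text
clock: 7.0
eef_pos: [467.2, -218.5, 33.9]
tool_rot: [0.001, 0.788, 0.616, 0.0]
wrist_force: [0.1, 0.3, 2.4]
width: 55.7
finger_force: 2.0
```

Emit:
jog_arm:
  linear:
    - [0, 0, 0]
    - [0, 0, 0]
  spin: [0, 0]
  jaw: 0.29

```text
clock: 7.25
eef_pos: [467.2, -218.5, 34.0]
tool_rot: [0.001, 0.788, 0.616, 0.0]
wrist_force: [-1.0, 0.1, 4.9]
width: 55.2
finger_force: 11.5
```

Emit:
jog_arm:
  linear:
    - [0, 0, -6]
    - [0, 0, -12]
    - [0, 0, -18]
    - [0, 0, -24]
    - [0, 0, -24]
  spin: [0, 0, 0, 0, 0]

```text
clock: 7.88
eef_pos: [467.2, -218.5, 58.0]
tool_rot: [0.001, 0.788, 0.616, 0.0]
wrist_force: [0.7, -0.4, -1.2]
width: 55.4
finger_force: 11.2
```

```bash
python3 - <<'E'
from h import *
p=fit([459,-251,10,75,0],tilts=(0,25,50))
to()
E
```

```text
0 224.9 [ 461.  -238.5   15.9   73.1   15.7]
25 226.1 [ 460.  -238.    15.2   72.9   16.1]
50 227.5 [ 464.  -239.5   18.6   72.4   16.3]
t 7.97 pos [ 466.6 -218.2   57.3] yaw_y -13.9 tilt [-0. -0. -1.] w 55.1 ff 11.2 F [ 0.5  0.4 -1.8] j6 -0.29
```

Emit:
jog_arm:
  linear:
    - [0, 0, -4]
    - [0, 0, -8]
  spin: [0, 0]
  jaw: 0.296

```text
clock: 8.22
eef_pos: [466.6, -218.1, 65.4]
tool_rot: [-0.0, 0.788, 0.616, -0.0]
wrist_force: [-0.4, 0.1, -1.8]
width: 55.6
finger_force: 9.6
```

```bash
python3 - <<'E'
from h import *
p=fit([461,-238,20,74,0],tilts=(16,40))
to()
E
```

```text
16 192.0 [ 463.4 -233.5   23.2   75.    21.8]
40 191.2 [ 464.3 -233.4   24.2   76.1   22.5]
t 8.32 pos [ 467.1 -218.5   66. ] yaw_y -13.9 tilt [ 0.001 -0.001 -1.   ] w 55.4 ff 9.6 F [-0.1 -0.1 -2.4] j6 -0.29
```

Emit:
jog_arm:
  linear:
    - [0, 0, 0]
    - [0, 0, 0]
    - [0, 0, 0]
  spin: [0, 0, 0]
  jaw: 0.303

```text
clock: 8.7
eef_pos: [466.6, -218.2, 65.1]
tool_rot: [-0.0, 0.788, 0.616, -0.0]
wrist_force: [0.1, -1.1, -2.0]
width: 55.8
finger_force: 4.6
```

```bash
python3 - <<'E'
from h import *
p=fit([463,-233,24,75,0],tilts=(22,45))
to()
E
```

```text
22 221.5 [ 467.5 -224.5   17.2   79.8    2.7]
45 205.6 [ 469.4 -217.6   21.5   93.6   28.7]
t 8.8 pos [ 466.6 -218.2   65.2] yaw_y -13.9 tilt [-0.  0. -1.] w 55.6 ff 4.6 F [-0.7 -1.1 -1.8] j6 -0.29
```

```bash
cat >> h.py <<'E'
def fit2(tilts,yaw=76.1,lift=10,r=50):
    "case held in the gripper: search tilt, place along tool x and height only"
    s=ctrl.state(); g=s['eef_pos'].copy(); n=Rc(yaw,0)[:,1]; obs=[]
    for k in('scene','top'):
        d=ctrl.get_image(k); ye,dk=masks(d); u,v=proj(d,g)
        G=np.hypot(*np.meshgrid(np.arange(512)-u,np.arange(384)-v)); obs.append((d,ye,dk,G<r))
    def P(q): 
        R=Rc(yaw,q[2]); c=g+n*q[0]; c[2]=q[1]; return np.r_[c-R@[0,0,22],yaw,q[2]]   # q: centre of body
    out=[]
    for t in tilts:
        q=np.array([-20,g[2]-10,t],float)
        for k in range(2):
            S=np.vstack([q]+[q+e for e in np.diag([10,10,8])/(k+1)])
            o=minimize(lambda q:cost(P(q),obs),q,method='Nelder-Mead',options=dict(initial_simplex=S)); q=o.x
        out.append((round(o.fun,1),o.x.round(1)))
    for o in sorted(out,key=lambda o:o[0])[:3]: print(*o)
E
python3 - <<'E'
from h import *
fit2(range(0,130,15)); to()
E
```

```text
125.7 [-5.9 38.  56.7]
125.8 [-5.7 38.  57.2]
125.8 [-5.8 38.5 57.1]
t 8.9 pos [ 466.6 -218.2   65.2] yaw_y -13.9 tilt [-0.  0. -1.] w 55.4 ff 4.6 F [ 1.4  0.2 -1.7] j6 -0.29
```

Emit:
jog_arm:
  linear:
    - [-4, 0, 3]
    - [-15, 0, 5]
    - [-20, 0, 7]
    - [-26, 0, 10]
    - [-31, 0, 13]
    - [-35, 0, 15]
    - [-35, 0, 15]
  spin: [0, 0, 0, 0, 0, 0, 0]

```text
clock: 9.78
eef_pos: [458.3, -253.1, 50.6]
tool_rot: [0.0, 0.788, 0.616, -0.0]
wrist_force: [-3.2, -3.4, 5.7]
width: 55.4
finger_force: 8.5
```

```bash
python3 - <<'E'
from h import *
fit2(range(45,130,15)); to()
E
```

```text
96.0 [ 7.  30.4 85.6]
96.4 [ 7.2 30.6 85.1]
96.4 [ 7.1 30.6 85.2]
t 9.88 pos [ 458.4 -252.9   50.7] yaw_y -13.9 tilt [ 0.    -0.001 -1.   ] w 55.7 ff 8.5 F [-3.1 -2.2  4.9] j6 -0.36
```

Emit:
jog_arm:
  linear:
    - [0, 0, 0]
    - [0, 0, -5]
    - [20, 0, -30]
    - [34, 0, -30]
    - [34, 0, -30]
    - [34, 0, -30]
  spin: [0, 0, 0, 0, 0, 0]
  jaw: 0.6

```text
clock: 10.62
eef_pos: [465.9, -219.0, 79.4]
tool_rot: [-0.001, 0.787, 0.616, -0.0]
wrist_force: [0.0, 0.4, 0.8]
width: 68.3
finger_force: 0.0
```

```bash
python3 - <<'E'
from h import *
to(); fit2(range(75,106,15)); 
p=fit([466,-225,28,76,90],tilts=(90,)); R=Rc(p[3],p[4]); print('centre',p[:3]+R@[0,0,22])
E
```

```text
t 10.62 pos [ 465.9 -219.    79.4] yaw_y -13.9 tilt [-0.001  0.    -1.   ] w 68.3 ff 0.0 F [0.  0.4 0.8] j6 -0.3
189.8 [-30.6  25.3  90.1]
189.9 [-30.6  25.7  90. ]
190.4 [-30.5  25.5  90. ]
90 152.6 [ 468.7 -229.7   29.4   72.6   92.4]
centre [ 462.10253199 -250.64332477   28.50361502]
```

Emit:
jog_arm:
  linear:
    - [-4, 2, 15]
    - [-4, 2, 33]
    - [-4, 2, 33]
    - [-4, 2, 33]
  spin: [0, 0, 0, 0]

```text
clock: 11.32
eef_pos: [467.1, -223.4, 46.9]
tool_rot: [-0.0, 0.788, 0.616, -0.0]
wrist_force: [0.5, 0.2, 0.4]
width: 68.4
finger_force: 0.0
```

Emit:
jog_arm:
  linear:
    - [0, 0, 0]
    - [0, 0, 0]
    - [0, 0, 0]
    - [0, 0, 0]
  spin: [0, 0, 0, 0]
  jaw: 0.295

```text
clock: 11.82
eef_pos: [467.7, -223.7, 47.8]
tool_rot: [0.0, 0.788, 0.616, 0.0]
wrist_force: [-0.8, 1.0, 4.0]
width: 55.3
finger_force: 7.8
```

Emit:
jog_arm:
  linear:
    - [0, 0, -5]
    - [0, 0, -10]
    - [0, 0, -15]
    - [0, 0, -20]
    - [0, 0, -20]
    - [0, 0, -20]
  spin: [0, 0, 0, 0, 0, 0]

```text
clock: 12.58
eef_pos: [467.3, -223.5, 67.2]
tool_rot: [-0.0, 0.788, 0.616, -0.0]
wrist_force: [-0.1, 0.0, -1.8]
width: 55.3
finger_force: 6.4
```

```bash
python3 - <<'E'
from h import *
fit2(range(75,151,15)); to()
E
```

```text
150.9 [-11.8  38.9 114.9]
150.9 [-11.8  39.  115.1]
151.1 [-11.7  38.7 115. ]
t 12.68 pos [ 467.2 -223.4   67. ] yaw_y -13.9 tilt [-0.  0. -1.] w 55.3 ff 6.4 F [-0.1  0.4 -1.7] j6 -0.3
```

Tilt 115°, on the way; loosen a bit.

Emit:
jog_arm:
  linear:
    - [0, 0, 0]
    - [0, 0, 0]
    - [0, 0, 0]
  spin: [0, 0, 0]
  jaw: 0.299

```text
clock: 13.05
eef_pos: [467.4, -223.5, 67.2]
tool_rot: [-0.0, 0.788, 0.616, -0.0]
wrist_force: [-0.3, -0.2, -2.1]
width: 55.5
finger_force: 5.5
```

```bash
python3 - <<'E'
from h import *
fit2(range(105,151,15)); to()
E
```

```text
152.1 [-11.6  38.6 115.1]
152.2 [-11.5  38.6 114.7]
152.5 [-11.6  38.7 114.7]
t 13.15 pos [ 467.4 -223.5   67.3] yaw_y -13.9 tilt [ 0. -0. -1.] w 55.8 ff 5.5 F [ 0.4 -1.4 -2.1] j6 -0.3
```

Emit:
jog_arm:
  linear:
    - [0, 0, 0]
    - [0, 0, 0]
    - [0, 0, 0]
  spin: [0, 0, 0]
  jaw: 0.304

```text
clock: 13.52
eef_pos: [467.4, -223.6, 67.3]
tool_rot: [0.0, 0.788, 0.616, -0.0]
wrist_force: [0.5, -0.6, -2.0]
width: 55.8
finger_force: 2.9
```

```bash
python3 - <<'E'
from h import *
fit2(range(105,151,15)); to()
E
```

```text
130.6 [ -7.2  38.4 122.7]
131.1 [ -7.1  38.5 122.9]
131.1 [ -7.2  38.4 122.7]
t 13.62 pos [ 467.5 -223.6   67.3] yaw_y -13.9 tilt [ 0. -0. -1.] w 55.9 ff 2.9 F [-0.3 -0.5 -2.3] j6 -0.3
```

Emit:
jog_arm:
  linear:
    - [0, 0, 4]
    - [-6, 0, 4]
    - [-12, 0, 4]
    - [-18, 0, 4]
    - [-23, 0, 6]
    - [-29, 0, 8]
    - [-34, 0, 10]
    - [-39, 0, 13]
    - [-44, 0, 15]
    - [-49, 0, 19]
    - [-53, 0, 22]
    - [-56, 0, 25]
    - [-58, 0, 27]
    - [-58, 0, 27]
  spin: [0, 0, 0, 0, 0, 0, 0, 0, 0, 0, 0, 0, 0, 0]

```text
clock: 15.38
eef_pos: [453.6, -280.7, 40.5]
tool_rot: [0.001, 0.788, 0.616, -0.0]
wrist_force: [-0.6, -1.8, 3.2]
width: 55.9
finger_force: 8.8
```

```bash
python3 - <<'E'
from h import *
fit2(range(90,196,15)); to()
E
```

```text
92.1 [  8.3  26.  168.9]
92.4 [  8.6  26.4 168.8]
92.4 [  8.4  26.1 169.1]
t 15.47 pos [ 453.7 -280.2   40.5] yaw_y -13.9 tilt [ 0.001 -0.    -1.   ] w 55.6 ff 8.8 F [-1.1 -3.1  2.9] j6 -0.41
```

Emit:
jog_arm:
  linear:
    - [0, 0, 0]
    - [0, 0, 0]
    - [0, 0, -20]
    - [0, 0, -80]
    - [0, 0, -140]
    - [100, 0, -160]
    - [160, 0, -160]
    - [160, 0, -160]
    - [160, 0, -160]
  spin: [0, 0, 0, 0, 0, 0, 0, 0, 0]
  jaw: 0.7

```text
clock: 16.6
eef_pos: [492.4, -121.9, 200.3]
tool_rot: [-0.0, 0.786, 0.618, 0.0]
wrist_force: [0.7, -0.9, -0.6]
width: 72.4
finger_force: 0.0
```

```bash
python3 - <<'E'
from h import *
p=fit([455,-275,44,76,180],tilts=(180,170)); R=Rc(p[3],p[4]); print('centre',p[:3]+R@[0,0,22])
to((535.5,243.4,220),(535.5,243.4,101))
t=ctrl.get_image('top'); s=ctrl.get_image('scene')
np.savez('pics/t4.npz',**t); np.savez('pics/s4.npz',**s)
o=[]
for d in(t,s):
    u,v=proj(d,[455,-275,30]).astype(int); o.append(cv2.resize(d['color'][v-30:v+30,u-30:u+30,::-1],(400,400),interpolation=cv2.INTER_CUBIC)); print(u,v)
cv2.imwrite('pics/c4.png',np.hstack(o))
E
```

```text
180 134.1 [ 456.1 -276.4   42.5   74.8  178.4]
170 134.0 [ 456.  -276.5   42.3   75.5  178.2]
centre [ 455.8590723  -277.19791528   20.35586767]
t 16.7 pos [ 491.8 -124.3  200. ] yaw_y -13.8 tilt [-0.001 -0.    -1.   ] w 72.7 ff 0.0 F [-0.8 -0.9  0.2] j6 -0.11
(535.5, 243.4, 220) -> [367.5 -45.5 -20.1]
(535.5, 243.4, 101) -> [367.5 -45.5  98.9]
393 246
126 244
```

View pics/c4.png

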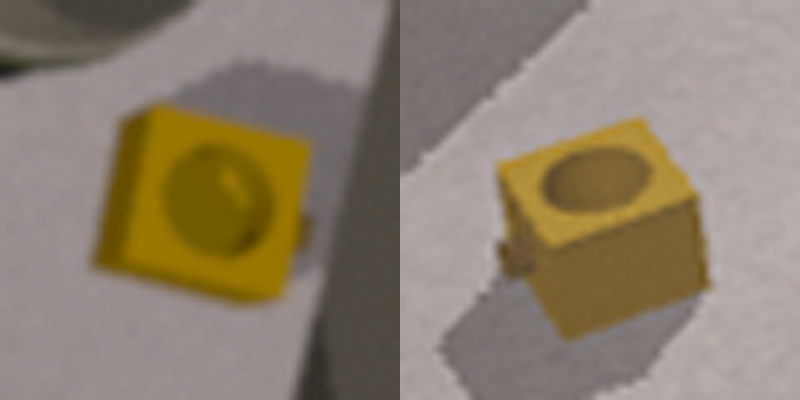

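```bash
python3 - <<'E'
from h import *
t=dict(np.load('pics/t4.npz')); s=dict(np.load('pics/s4.npz'))
f=lambda d,u0,v0,x,y: ray(d,u0+(x+.5)/6.667-.5,v0+(y+.5)/6.667-.5,44)
print(f(t,363,216,218,199),f(s,96,214,198,180))
print('corners top',[f(t,363,216,*c) for c in[(158,105),(310,143),(278,297),(125,262)]])
print('corners scene',[f(s,96,214,*c) for c in[(97,165),(242,119),(297,196),(153,247)]])
E
```

```text
[ 456.  -275.6   44. ] [ 457.8 -277.9   44. ]
corners top [array([ 488.5, -256.7,   44. ]), array([ 475.6, -308.8,   44. ]), array([ 422.5, -294.2,   44. ]), array([ 434.1, -242.2,   44. ])]
corners scene [array([ 423.9, -298.1,   44. ]), array([ 438.9, -245.4,   44. ]), array([ 491.2, -258.8,   44. ]), array([ 478.2, -310.8,   44. ])]
```

Emit:
jog_arm:
  linear:
    - [60, -8, -20]
    - [120, -15, -20]
    - [180, -22, -20]
    - [240, -30, -20]
    - [300, -37, -20]
    - [367, -45, -20]
    - [367, -45, -20]
    - [367, -45, -20]
    - [367, -45, -20]
  spin: [0, 0, 0, 0, 0, 0, 0, 0, 0]
  jaw: 0.7

```text
clock: 17.92
eef_pos: [536.9, 240.7, 220.2]
tool_rot: [0.0, 0.788, 0.615, -0.0]
wrist_force: [0.4, -1.1, 0.6]
width: 72.5
finger_force: 0.0
```

```bash
python3 - <<'E'
from h import *
to((535.5,243.4,101),ang=-14)
E
```

```text
t 17.93 pos [536.9 240.7 220.2] yaw_y -14.0 tilt [-0.    -0.001 -1.   ] w 72.5 ff 0.0 F [ 0.4 -1.1  0.6] j6 0.58
(535.5, 243.4, 101) -> [  2.4  -2.  119.2]
spin -0.001 alt 3.141 -3.142
```

Emit:
jog_arm:
  linear:
    - [2, -2, 50]
    - [2, -2, 100]
    - [2, -2, 119]
    - [2, -2, 119]
    - [2, -2, 119]
  spin: [0, 0, 0, 0, 0]

```text
clock: 18.55
eef_pos: [536.9, 245.1, 103.9]
tool_rot: [0.001, 0.788, 0.616, 0.002]
wrist_force: [0.6, -0.1, 0.2]
width: 72.6
finger_force: 0.0
```

Emit:
jog_arm:
  linear:
    - [0, 0, 0]
    - [0, 0, 0]
    - [0, 0, 0]
    - [0, 0, 0]
    - [0, 0, 0]
    - [0, 0, 0]
    - [0, 0, 0]
  spin: [0, 0, 0, 0, 0, 0, 0]
  jaw: -1
  force: 60

```text
clock: 19.42
eef_pos: [535.8, 245.1, 102.2]
tool_rot: [0.0, 0.788, 0.616, 0.001]
wrist_force: [-0.2, -0.1, 5.1]
width: 23.9
finger_force: 58.5
```

Emit:
jog_arm:
  linear:
    - [0, 0, -20]
    - [0, 0, -60]
    - [0, 0, -110]
    - [0, 0, -130]
    - [0, 0, -130]
  spin: [0, 0, 0, 0, 0]

```text
clock: 20.05
eef_pos: [536.0, 245.3, 233.2]
tool_rot: [0.001, 0.788, 0.616, 0.002]
wrist_force: [0.5, -0.2, -2.5]
width: 24.2
finger_force: 59.0
```

```bash
python3 - <<'E'
from h import *
to((456.7,-276.9,190),(456.7,-276.9,150),ang=-14)
E
```

```text
t 20.05 pos [536.  245.3 233.2] yaw_y -13.9 tilt [ 0.003  0.001 -1.   ] w 24.2 ff 59.0 F [ 0.5 -0.2 -2.5] j6 0.59
(456.7, -276.9, 190) -> [-526.    48.5   42.3]
(456.7, -276.9, 150) -> [-526.1   48.4   82.3]
spin 0.001 alt 3.143 -3.14
```

Emit:
jog_arm:
  linear:
    - [-50, 5, 0]
    - [-110, 10, 0]
    - [-170, 16, 0]
    - [-230, 21, 0]
    - [-290, 27, 0]
    - [-350, 32, 0]
    - [-410, 38, 0]
    - [-470, 43, 20]
    - [-510, 47, 50]
    - [-526, 48, 82]
    - [-526, 48, 82]
    - [-526, 48, 82]
    - [-526, 48, 82]
  spin: [0, 0, 0, 0, 0, 0, 0, 0, 0, 0, 0, 0, 0]

```text
clock: 21.68
eef_pos: [456.1, -276.7, 150.6]
tool_rot: [0.001, 0.787, 0.617, 0.0]
wrist_force: [-0.2, -0.8, -2.0]
width: 24.3
finger_force: 59.2
```

```bash
python3 - <<'E'
from h import *
to((456.7,-276.9,150),ang=-14)
s=ctrl.get_image('scene'); t=ctrl.get_image('top')
np.savez('pics/s5.npz',**s); np.savez('pics/t5.npz',**t); g=ctrl.state()['eef_pos']
o=[]
u,v=proj(s,[457,-277,80]).astype(int); print(u,v)
o.append(cv2.resize(s['color'][v-38:v+38,u-25:u+25,::-1],(400,600+8),interpolation=cv2.INTER_CUBIC)[:600])
u,v=proj(t,[457,-277,70]).astype(int); print(u,v)
o.append(cv2.resize(t['color'][v-38:v+38,u-25:u+25,::-1],(400,608),interpolation=cv2.INTER_CUBIC)[:600])
cv2.imwrite('pics/c5.png',np.hstack(o))
E
```

```text
t 21.68 pos [ 456.1 -276.7  150.6] yaw_y -13.9 tilt [ 0.002 -0.001 -1.   ] w 24.3 ff 59.2 F [-0.2 -0.8 -2. ] j6 -0.4
(456.7, -276.9, 150) -> [-0.   0.6  0.6]
spin 0.003 alt 3.144 -3.139
123 228
399 243
```

View pics/c5.png

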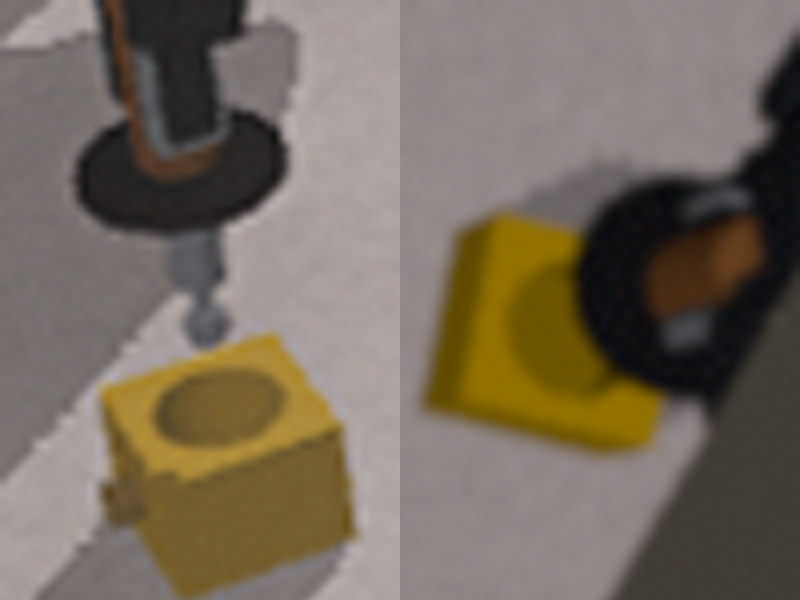

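```bash
python3 - <<'E'
from h import *
s=dict(np.load('pics/s5.npz')); t=dict(np.load('pics/t5.npz'))
print('ball scene',ray(s,123.56,230.3,77.4),'guard scene',ray(s,120.3,211.06,133.4),'guard top',ray(t,409.8,240.2,136.4))
print('mouth scene',ray(s,125.1,240.56,44))
print('expected ball px at 456,-277', proj(s,[456.1,-276.7,77.4]),'guard',proj(s,[456.1,-276.7,133.4]),proj(t,[456.1,-276.7,136.4]))
# mouth: dark-yellow ellipse in stored top/scene before the tool came
for f in('t4','s4','s5'):
    d=dict(np.load(f'pics/{f}.npz')); 
    # guard: black blob
    pass
d=t; im=d['color']; m=((im.max(2)<45)).astype(np.uint8)[190:270,370:450]; print(m.sum())
E
```

```text
ball scene [ 460.5 -279.6   77.4] guard scene [ 460.8 -280.2  133.4] guard top [ 457.6 -277.   136.4]
mouth scene [ 457.4 -278.2   44. ]
expected ball px at 456,-277 [123.5 229. ] guard [120.4 209.6] [409.7 240.9]
696
```

```bash
python3 - <<'E'
from h import *
s=dict(np.load('pics/s5.npz')); t=dict(np.load('pics/t5.npz'))
a=np.arange(0,6.283,.1); D=np.c_[30*np.cos(a),30*np.sin(a)]
def disc(d,c,zs,rad=30):
    q=np.array([proj(d,[c[0]+x*rad/30,c[1]+y*rad/30,z]) for z in zs for x,y in D]); m=np.zeros((384,512),np.uint8)
    cv2.fillConvexPoly(m,cv2.convexHull((q*16).astype(np.int32)),255,cv2.LINE_AA,4); return m/255.
def dark(d): return np.clip((95-d['color'].max(2).astype(float))/50,0,1)
U,V=np.meshgrid(np.arange(512),np.arange(384))
# top: only the left / lower-left / upper-left part of the guard
w=(U<407)&(U>385)&(V>220)&(V<262)
o=minimize(lambda c:((disc(t,c,(130.4,136.4))-dark(t))**2*w).sum(),[457,-277],method='Nelder-Mead',options=dict(initial_simplex=[[457,-277],[461,-277],[457,-273]]));print('guard top',o.x.round(2),o.fun)
# scene: lower half of guard
w=(U>100)&(U<140)&(V>210)&(V<222)
for z in(132.4,130.4):
    o=minimize(lambda c:((disc(s,c,(z-2,z+4))-dark(s))**2*w).sum(),[459,-279],method='Nelder-Mead',options=dict(initial_simplex=[[459,-279],[463,-279],[459,-275]]));print('guard scene z',z,o.x.round(2),round(o.fun,1))
# mouth: fit the case's top face + dark mouth, by value inside the yellow
for f,roi0 in(('t4',(456,-275.6)),('s4',(457.6,-278)),('s5',(457.6,-278))):
    d=dict(np.load(f'pics/{f}.npz')); im=d['color'].astype(float).max(2); c0=np.array(roi0)
    w=disc(d,c0,(44,),26)>.5
    def cst(c):
        m=disc(d,c,(44,),20); A=np.c_[m[w],1-m[w]]; y=im[w]; r=np.linalg.lstsq(A,y,rcond=None); return r[1][0]
    o=minimize(cst,c0,method='Nelder-Mead',options=dict(initial_simplex=[c0,c0+[3,0],c0+[0,3]])); print('mouth',f,o.x.round(2),round(o.fun/w.sum(),1))
E
```

```text
guard top [ 457.51 -279.43] 6.209996462898884
guard scene z 132.4 [ 454.47 -276.46] 8.4
guard scene z 130.4 [ 451.78 -275.23] 8.1
mouth t4 [ 455.38 -275.94] 73.0
mouth s4 [ 456.43 -277.41] 183.0
mouth s5 [ 456.5  -278.76] 188.2
```

Emit:
jog_arm:
  linear:
    - [-18, -4.7, 0]
    - [-18, -4.7, 10]
    - [-18, -4.7, 20]
    - [-18, -4.7, 26]
    - [-18, -4.7, 29]
    - [-18, -4.7, 32]
    - [-18, -4.7, 32]
    - [-18, -4.7, 32]
  spin: [0, 0, 0, 0, 0, 0, 0, 0]

```text
clock: 22.78
eef_pos: [446.4, -293.5, 117.6]
tool_rot: [0.0, 0.788, 0.616, 0.0]
wrist_force: [-1.6, 1.3, 0.8]
width: 24.2
finger_force: 59.1
```

```bash
python3 - <<'E'
from h import *
to()
F=[]
d=snap('scene','s6'); t=ctrl.get_image('top')
u,v=proj(d,[457,-277,60]).astype(int); print(u,v)
cv2.imwrite('pics/c6.png',cv2.resize(d['color'][v-28:v+28,u-28:u+28,::-1],(560,560),interpolation=cv2.INTER_CUBIC))
r=19.5; P=lambda f:np.array([-r*np.cos(np.radians(f)),r*np.sin(np.radians(f))])
A=np.linspace(-8,370,55); 
for k in(0,18,36):
    print([[*(P(a)-P(A[k])).round(1).tolist(),0] for a in A[k+1:k+19]])
E
```

```text
t 22.77 pos [ 446.4 -293.5  117.6] yaw_y -13.9 tilt [ 0. -0. -1.] w 24.2 ff 59.1 F [-1.6  1.3  0.8] j6 -0.43
124 235
[[-0.2, 2.4, 0], [-0.1, 4.8, 0], [0.3, 7.1, 0], [1.0, 9.4, 0], [1.9, 11.6, 0], [3.1, 13.6, 0], [4.6, 15.5, 0], [6.3, 17.2, 0], [8.1, 18.7, 0], [10.2, 19.9, 0], [12.3, 20.9, 0], [14.6, 21.6, 0], [16.9, 22.1, 0], [19.3, 22.2, 0], [21.7, 22.1, 0], [24.0, 21.6, 0], [26.3, 20.9, 0], [28.5, 19.9, 0]]
[[2.0, -1.2, 0], [3.9, -2.7, 0], [5.6, -4.4, 0], [7.0, -6.3, 0], [8.2, -8.4, 0], [9.2, -10.5, 0], [9.8, -12.8, 0], [10.2, -15.2, 0], [10.3, -17.6, 0], [10.2, -19.9, 0], [9.7, -22.3, 0], [8.9, -24.5, 0], [7.9, -26.7, 0], [6.6, -28.7, 0], [5.1, -30.5, 0], [3.4, -32.2, 0], [1.5, -33.6, 0], [-0.6, -34.7, 0]]
[[-2.2, -0.9, 0], [-4.5, -1.5, 0], [-6.8, -1.9, 0], [-9.2, -2.0, 0], [-11.6, -1.7, 0], [-13.9, -1.2, 0], [-16.2, -0.4, 0], [-18.3, 0.6, 0], [-20.3, 2.0, 0], [-22.1, 3.5, 0], [-23.7, 5.3, 0], [-25.1, 7.2, 0], [-26.2, 9.3, 0], [-27.1, 11.5, 0], [-27.7, 13.8, 0], [-28.0, 16.2, 0], [-28.0, 18.5, 0], [-27.8, 20.9, 0]]
```

View pics/c6.png

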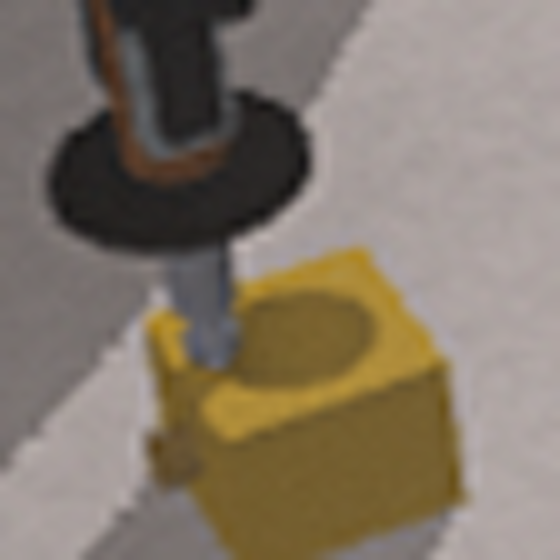

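```bash
python3 - <<'E'
from h import *
d=dict(np.load('pics/s6.npz'))
b=ray(d,116.8,240.5,51); n=Rc(76.1,0)[:,1]; x=np.array([.9707,-.2402,0])
for m in([457.4,-278.1,44],[456.5,-278,44]):
    e=b-np.array(m); print(b,'along n',e@n,'tool y',e@x)
E
```

```text
[ 451.  -296.2   51. ] along n -19.107427788419702 tool y -1.8648599999999862
[ 451.  -296.2   51. ] along n -18.98829419834801 tool y -0.9672100000000027
```

Emit:
jog_arm:
  linear:
    - [-0.2, 2.4, -1]
    - [-0.1, 4.8, -1]
    - [0.3, 7.1, -1]
    - [1.0, 9.4, -1]
    - [1.9, 11.6, -1]
    - [3.1, 13.6, -1]
    - [4.6, 15.5, -1]
    - [6.3, 17.2, -1]
    - [8.1, 18.7, -1]
    - [10.2, 19.9, -1]
    - [12.3, 20.9, -1]
    - [14.6, 21.6, -1]
    - [16.9, 22.1, -1]
    - [19.3, 22.2, -1]
    - [21.7, 22.1, -1]
    - [24.0, 21.6, -1]
    - [26.3, 20.9, -1]
    - [28.5, 19.9, -1]
  spin: [0, 0, 0, 0, 0, 0, 0, 0, 0, 0, 0, 0, 0, 0, 0, 0, 0, 0]

```text
clock: 25.12
eef_pos: [472.5, -270.6, 118.4]
tool_rot: [0.0, 0.788, 0.616, 0.0]
wrist_force: [-0.2, -1.0, 0.4]
width: 23.8
finger_force: 59.3
```

```bash
python3 - <<'E'
from h import *
to(); p=fit([456,-277,44,76,180],tilts=(180,),cams=('scene',))
E
```

```text
t 25.12 pos [ 472.5 -270.6  118.4] yaw_y -13.9 tilt [ 0. -0. -1.] w 23.8 ff 59.3 F [-0.2 -1.   0.4] j6 -0.37
180 126.1 [ 455.6 -278.9   44.2   71.9  184. ]
```

Emit:
jog_arm:
  linear:
    - [2.0, -1.2, 0]
    - [3.9, -2.7, 0]
    - [5.6, -4.4, 0]
    - [7.0, -6.3, 0]
    - [8.2, -8.4, 0]
    - [9.2, -10.5, 0]
    - [9.8, -12.8, 0]
    - [10.2, -15.2, 0]
    - [10.3, -17.6, 0]
    - [10.2, -19.9, 0]
    - [9.7, -22.3, 0]
    - [8.9, -24.5, 0]
    - [7.9, -26.7, 0]
    - [6.6, -28.7, 0]
    - [5.1, -30.5, 0]
    - [3.4, -32.2, 0]
    - [1.5, -33.6, 0]
    - [-0.6, -34.7, 0]
  spin: [0, 0, 0, 0, 0, 0, 0, 0, 0, 0, 0, 0, 0, 0, 0, 0, 0, 0]

```text
clock: 27.42
eef_pos: [438.4, -262.9, 118.2]
tool_rot: [-0.0, 0.788, 0.616, -0.0]
wrist_force: [0.7, 1.7, 0.2]
width: 24.1
finger_force: 59.6
```

Emit:
jog_arm:
  linear:
    - [-2.2, -0.9, 0]
    - [-4.5, -1.5, 0]
    - [-6.8, -1.9, 0]
    - [-9.2, -2.0, 0]
    - [-11.6, -1.7, 0]
    - [-13.9, -1.2, 0]
    - [-16.2, -0.4, 0]
    - [-18.3, 0.6, 0]
    - [-20.3, 2.0, 0]
    - [-22.1, 3.5, 0]
    - [-23.7, 5.3, 0]
    - [-25.1, 7.2, 0]
    - [-26.2, 9.3, 0]
    - [-27.1, 11.5, 0]
    - [-27.7, 13.8, 0]
    - [-28.0, 16.2, 0]
    - [-28.0, 18.5, 0]
    - [-27.8, 20.9, 0]
    - [-27.8, 20.9, 0]
  spin: [0, 0, 0, 0, 0, 0, 0, 0, 0, 0, 0, 0, 0, 0, 0, 0, 0, 0, 0]

```text
clock: 29.8
eef_pos: [452.7, -295.0, 118.5]
tool_rot: [0.0, 0.788, 0.616, 0.0]
wrist_force: [0.4, 0.3, 0.6]
width: 24.0
finger_force: 59.3
```

```bash
python3 - <<'E'
from h import *
to(); p=fit([456,-277,44,76,180],tilts=(180,),cams=('scene',))
E
```

```text
t 29.8 pos [ 452.7 -295.   118.5] yaw_y -13.9 tilt [ 0.001 -0.    -1.   ] w 24.0 ff 59.3 F [0.4 0.3 0.6] j6 -0.43
180 119.6 [ 456.3 -278.8   43.7   71.7  183.1]
```

Emit:
jog_arm:
  linear:
    - [0, 0, -25]
    - [0, 0, -75]
    - [0, 0, -115]
    - [0, 0, -115]
  spin: [0, 0, 0, 0]

```text
clock: 30.35
eef_pos: [454.0, -296.4, 237.8]
tool_rot: [0.004, 0.788, 0.616, 0.001]
wrist_force: [-0.4, -0.5, -0.7]
width: 24.4
finger_force: 59.2
```

```bash
python3 - <<'E'
from h import *
to((535.6,244.6,233),ang=-13.9)
p=fit([456,-277,44,76,180],tilts=(180,))
E
```

```text
t 30.35 pos [ 454.  -296.4  237.8] yaw_y -13.9 tilt [ 0.006 -0.005 -1.   ] w 24.4 ff 59.2 F [-0.4 -0.5 -0.7] j6 -0.43
(535.6, 244.6, 233) -> [544.7 -51.    2.6]
spin -0.0 alt 3.141 -3.142
180 160.7 [ 456.  -276.5   42.3   75.1  178.4]
```

Emit:
jog_arm:
  linear:
    - [50, -5, 0]
    - [110, -10, 0]
    - [170, -16, 0]
    - [230, -22, 0]
    - [290, -27, 0]
    - [350, -33, 0]
    - [410, -38, 0]
    - [470, -44, 0]
    - [520, -49, 0]
    - [543, -51, 0]
    - [543, -51, 0]
    - [543, -51, 0]
    - [543, -51, 0]
  spin: [0, 0, 0, 0, 0, 0, 0, 0, 0, 0, 0, 0, 0]

```text
clock: 32.08
eef_pos: [533.5, 243.0, 233.1]
tool_rot: [0.0, 0.788, 0.615, -0.0]
wrist_force: [-0.5, -0.5, -1.5]
width: 24.3
finger_force: 59.2
```

```bash
python3 - <<'E'
from h import *
to((535.6,244.6,108),(535.6,244.6,102),ang=-13.9)
E
```

```text
t 32.08 pos [533.5 243.  233.1] yaw_y -14.0 tilt [-0. -0. -1.] w 24.3 ff 59.2 F [-0.5 -0.5 -1.5] j6 0.58
(535.6, 244.6, 108) -> [  2.1   1.7 125.1]
(535.6, 244.6, 102) -> [  2.1   1.7 131.1]
spin -0.002 alt 3.139 -3.144
```

Emit:
jog_arm:
  linear:
    - [2, 1.7, 0]
    - [2, 1.7, 40]
    - [2, 1.7, 80]
    - [2, 1.7, 110]
    - [2, 1.7, 122]
    - [2, 1.7, 128]
    - [2, 1.7, 130]
    - [2, 1.7, 130]
  spin: [0, 0, 0, 0, 0, 0, 0, 0]

```text
clock: 33.08
eef_pos: [536.2, 246.2, 104.5]
tool_rot: [0.0, 0.788, 0.616, 0.001]
wrist_force: [-0.6, -0.2, -1.4]
width: 24.2
finger_force: 59.2
```

Emit:
jog_arm:
  linear:
    - [-1, 0, 1]
    - [-1, 0, 1.5]
    - [-1, 0, 1.5]
  spin: [0, 0, 0]

```text
clock: 33.45
eef_pos: [535.5, 245.1, 102.2]
tool_rot: [0.0, 0.788, 0.616, 0.0]
wrist_force: [0.0, -1.4, 1.5]
width: 24.2
finger_force: 59.2
```

Seated (the force turned upward at the pickup height). Release and withdraw.

Emit:
jog_arm:
  linear:
    - [0, 0, 0]
    - [0, 0, 0]
    - [0, 0, 0]
    - [0, 0, 0]
    - [0, 0, 0]
  spin: [0, 0, 0, 0, 0]
  jaw: 0.4

```text
clock: 34.08
eef_pos: [535.2, 245.0, 101.8]
tool_rot: [-0.0, 0.788, 0.616, -0.0]
wrist_force: [-1.5, -0.3, -0.0]
width: 59.4
finger_force: 0.0
```

Emit:
jog_arm:
  linear:
    - [0, 0, -15]
    - [0, 0, -60]
    - [0, 0, -110]
    - [0, 0, -140]
    - [-100, 0, -140]
    - [-160, 0, -140]
    - [-220, 0, -140]
    - [-220, 0, -140]
  spin: [0, 0, 0, 0, 0, 0, 0, 0]

```text
clock: 35.08
eef_pos: [481.8, 29.0, 243.3]
tool_rot: [0.001, 0.788, 0.615, 0.001]
wrist_force: [0.8, 0.8, -0.2]
width: 59.7
finger_force: 0.0
```

```bash
python3 - <<'E'
from h import *
to(); t=snap('top','t9'); s=snap('scene','s9')
cv2.imwrite('pics/t9b.png',np.hstack([cv2.resize(cv2.imread('pics/t9.png')[90:310],(400,172)),np.zeros((172,400,3),np.uint8)]))
a=cv2.resize(t['color'][170:245,130:210,::-1],(400,375)); b=cv2.resize(s['color'][120:300,90:380,::-1],(400,248)); c=cv2.resize(t['color'][:,:,::-1],(400,300)); e=cv2.resize(t['color'][216:276,363:423,::-1],(300,300))
o=np.zeros((600,800,3),np.uint8); o[:300,:400]=c; o[:375,400:]=a; o[300:600,:300]=e; o[376:600,400:]=b[:224]
cv2.imwrite('pics/c9.png',o)
E
```

```text
t 35.08 pos [481.8  29.  243.3] yaw_y -14.0 tilt [ 0.002 -0.001 -1.   ] w 59.7 ff 0.0 F [ 0.8  0.8 -0.2] j6 0.2
```

View pics/c9.png

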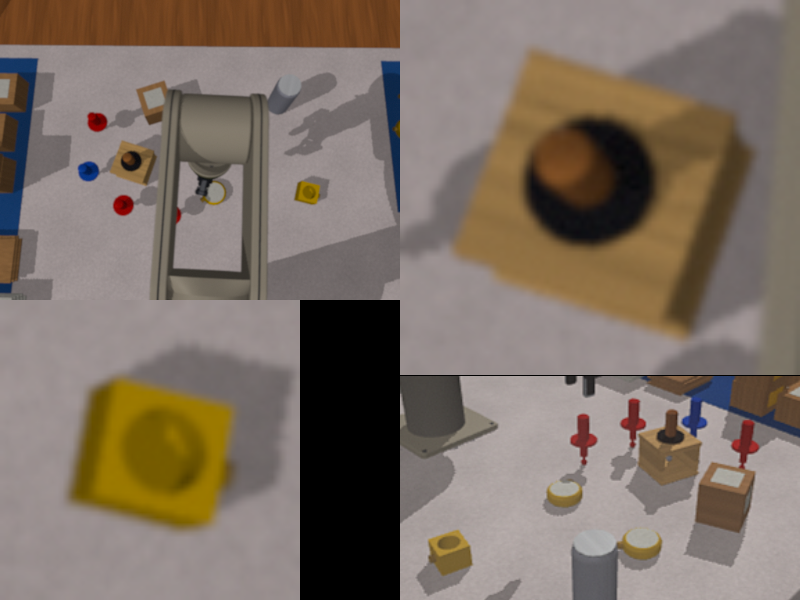

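The final picture shows the tool upright in its stand, with the guard at crop (590,180) as before. The case sits flat with its mouth up, at crop (163,450), and the other things are where they were.

```bash
python3 -c "
from cell import ctrl
print(ctrl.job_done())"
```

```text
the job is handed in; nothing more can be done
None
```

I turned the case mouth up, ran the tool tip once anticlockwise round the mouth edge from the neck side, overlapping about 18° at the finish, hung the tool back upright and handed the job in at about 35 s. I did not directly measure that the tip stayed on the edge all the way round: I estimated its position to about 2 mm and the blade press at 5 to 7 mm.

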